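Clear the squaring jig and hold a mallet blank in its corner

ROBOT

A 6-joint arm with a two-finger parallel gripper is mounted at the origin on the work surface. World frame = base frame: x ahead of the robot, y to its left, z up, the work surface at z = 0. Lengths are in mm, angles in rad, forces in N, time in s.
With the tool pointing down it reaches from about 350 to 775 mm from the base axis. Payload 7.3 kg.
Tool frame: the origin (TCP) lies midway between the tips of the shut fingers; the grasp point (between the pads) lies 19 mm behind it (bot.tcp_to_grasp is the distance from the TCP to the grasp point, in mm); z points along the fingers, y is the line along which they close (so a half turn about z gives the same grasp; the last joint's range is limited). The gripper opens to 92 mm and grips with 3 to 60 N. Pads are 19 mm wide; open, the fingers measure 130 mm over their backs; the gripper's body (75 mm by 190 mm) begins 47 mm behind the grasp point.
Start: joints at [1.037, 0.342, 1.524, -0, 1.275, -0.146], TCP at [198.518, 486.041, 226.741] pointing down, gripper open.
Joint ranges: [-2.53, 2.53], [-0.77, 2.02], [0.04, 2.7], [-1, 4.14], [0.28, 2.66], [-3.11, 3.11]. Speed limits (rad/s): [2.57, 2.57, 3.14, 3.14, 3.14, 3.14].

INTERFACE

Orientations are given as [roll, pitch, yaw] about the fixed x, y, z axes, in that order (R = Rz(yaw) Ry(pitch) Rx(roll)).
In Python, from plant import bot, viewer gives the robot as it stands. The module is installed in compiled form; this text tells all that it offers.
- The arm moves only by the shell command python3 -m handwheel 'ROWS'. ROWS is text: rows parted by semicolons, each of 7 numbers parted by spaces: the shift along the tool's x, y, z scaled (see below), then the turn, a rotation vector about the tool's x, y, z scaled (see below), then the opening, from -1 (shut) to 1 (fully open), so that 0 is half open. In form: tx ty tz rx ry rz gripper; .... A call has 1 to 8 rows; each row is the pose to reach, as a shift and turn from the pose commanded when the call began, along the tool's axes at that moment, turning the shorter way round; what a row does not reach only later rows make up. The controller multiplies each number of a shift by 10 cm and each number of a turn by pi rad. A row lasts 1/12 s, in which the tool goes at most 41.7 mm and 7.16 degrees, less where a joint would pass 70% of its speed; a pose out of reach is approached as far as the arm can. A call with a number of a shift or a turn outside -1 to 1 is refused whole. A call with a gripper value outside its range is refused whole. The fingers move at their own pace and stop on an object; the grip force is fixed at half the most. Time passes only in rows, so rows that repeat a pose let the fingers close. It gives the time, the measured TCP pose, the force, the opening and the grip force at its end, in the units of the state.
- bot.get_obs(): the state, without advancing time (a new reading comes with each control period).
- viewer.capture(name): name is "scene" or "side" or "wrist"; returns a dict with "frame" (420x560x3 uint8, red, green, blue), "fov_y" (degrees; the focal length in pixels is half the picture's height over the tangent of half this angle, whatever the lens; pixels are square), "cx", "cy" (the principal point, pixels), "T" (4x4, takes a point from camera to world coordinates). Camera axes: x right, y down, z forward; pixel columns grow to the right and rows downward; lengths in mm; the calibration is good to about 2 mm. A picture is of the moment at which its call begins. There is no depth.
- bot.close_job(): hands the job in; it is judged then, once.
Trained networks look in a picture, given as the dict that the camera call returned (one of the last four; its "shot" number tells which), for a name from the list of things; names that differ only in an ending like _2 or _b are one class to them, and where a whole thing is asked for, a point or a joint stands for the part that bears it (a point fixed in the world has none). Each returns a list of dicts, best first, with "score" (0 to 1); they miss things now and then, are a little off and sometimes report something else, mostly with a low value. They report only what shows in the picture. A call takes as long as a camera call.
- viewer.recognise(target, picture): "centre" ([column, row] in pixels, amid what is visible of it).
- viewer.cut_out(target, picture): "pixels" (420x560 bool, what is visible of it) and "centre" ([column, row] in pixels, amid what is visible of it).
The state is a dict: "time": time; "joint_positions": joint angles; "dq": joint speeds; "tau": joint torques, N m; "tool_pos": TCP position; "tcp_rot": TCP orientation; "contact_force": force on the tool from outside, world axes, zero at the start; "moment": the same for the moment, N m; "grip_width": finger opening in mm; "finger_force": force on a finger pad.
Only numpy, scipy, OpenCV 4.12 (cv2) and the standard library are available. Lean on these libraries where they do the work, as an engineer would, in place of code of your own. Each camera call takes 0.05 s, during which the arm holds its last target. There are 200 camera calls.

TASK

Clear the squaring jig by nesting the glue cups in size order, off the jig: the orange cup inside the blue one on the bench, and the white cup inside the orange one. Then lay the dark mallet blank flat on the jig, with its yellow-banded end towards the end stop, push it snugly into the corner and finish while still holding it there, pressed firmly against the long fence and the end stop at the same time. Leave the other things on the bench where they are.

Things in the scene. Friction and masses are not known exactly. Their poses are not given: they have to be found in the camera images.
- jig: squaring jig fixed to the bench: plywood board 250 x 250 mm, 18 mm thick, origin under the board's centre on the bench; x points to the end stop, y points away from the long fence. Its heading differs from start to start. A blank pressed down on the board drags, and takes up part of a sideways push.
- long_fence: green fence on the jig, 205 (x) x 25 (y) x 28 mm high, screwed down on the board's -y side; origin at the centre of its underside on the board's top, axes as the jig's. Its working face looks to the jig's +y, 12.5 mm from the origin.
- end_stop: green stop on the jig, 25 (x) x 150 (y) x 28 mm high, screwed down on the board's +x side at right angles to the fence; origin at the centre of its underside on the board's top, axes as the jig's. Its working face looks to the jig's -x, 12.5 mm from the origin.
- corner (a point): inner corner of the jig, on the board's top (18 mm above the bench) where the two working faces meet; axes as the jig's. The seated blank's centre lies 50 mm to -x, 28 mm to +y and 30 mm up from here.
- blank: the dark hardwood mallet blank as a body (about 0.24 kg), origin at the centre of its underside, axes as blank_center.
- blank_center (a point): centre of the mallet blank, a dark hardwood block 100 (x) x 56 (y) x 60 mm high, lying on the bench at the start; z is up, x points to the end with the yellow band.
- blank_band (a point): middle of the yellow band painted round the blank, 36 mm to +x from its centre, half-way up.
- large_cup_center (a point): centre, half-way up, of the large blue glue cup, which stands on the bench: outer diameter 100, inner 88, height 40, floor 5 mm thick; z up along its axis.
- medium_cup_center (a point): centre, half-way up, of the medium orange glue cup, which stands on the jig's board at the start: outer diameter 66, inner 56, height 62, floor 5 mm thick, about 70 g; z up. Nested in the blue cup its rim stands 27 mm above the blue rim.
- small_cup_center (a point): centre, half-way up, of the small white glue cup, which stands on the jig's board at the start: outer diameter 42, inner 34, height 84, floor 5 mm thick, about 50 g; z up. Nested in the orange cup its rim stands 27 mm above the orange rim.
- screwdriver: bystander: screwdriver with a blue handle lying on the bench, origin under its middle.
- mallet: bystander: wooden mallet lying on the bench, about 260 mm long, origin where handle and head meet.
- glue_bottle: bystander: yellow glue bottle, 60 mm across, 170 mm tall, origin under its base.
- octagon: bystander: octagonal pale wooden plaque, 140 mm across, 22 mm thick, origin under its centre.
- offcut: bystander: wooden offcut 160 x 45 x 30 mm, origin under its centre.
- tape_measure: bystander: yellow tape measure 65 x 40 x 60 mm, origin under its centre.

How it is judged:
By the outcome, as a careful person would: the job done as asked, in the order asked, and still so for the second after the job is handed in, while the arm keeps its last pose, push and grip.
It also fails if it takes over 72 s, if anything falls off the work surface, if the arm or the gripper's body presses on something with over 40 N, if the wrist force passes 120 N, or if a joint passes its speed limit or range.

## Working session

There is one attempt and no reset: what is moved stays moved. The work goes in short steps, Python scripts to look and compute and a shell command to move; the robot and the scene stay as the last step left them, time stands still between calls to the robot, and variables do not carry over. Pictures are saved under pics/ and viewed, at most 13 in all, crops included, and the job is handed in when it is done.

```bash
mkdir -p pics; cat > h.py <<'E'
import numpy as np, cv2
from plant import bot, viewer
def ray(p,c):
    f=p["frame"].shape[0]/2/np.tan(np.radians(p["fov_y"])/2)
    d=np.array([(c[0]-p["cx"])/f,(c[1]-p["cy"])/f,1.]); T=np.array(p["T"])
    return T[:3,3],T[:3,:3]@d
def onz(p,c,z):
    o,d=ray(p,c); return o+d*(z-o[2])/d[2]
def tri(obs):
    A=np.zeros((3,3));b=np.zeros(3)
    for p,c in obs:
        o,d=ray(p,c); d=d/np.linalg.norm(d); M=np.eye(3)-np.outer(d,d); A+=M;b+=M@o
    return np.linalg.solve(A,b)
def proj(p,X):
    T=np.array(p["T"]);q=T[:3,:3].T@(np.array(X)-T[:3,3]);f=p["frame"].shape[0]/2/np.tan(np.radians(p["fov_y"])/2)
    return np.array([p["cx"]+f*q[0]/q[2],p["cy"]+f*q[1]/q[2]])
def save(p,n): cv2.imwrite("pics/"+n,p["frame"][:,:,::-1])
E
python3 - <<'E'
from h import *
np.set_printoptions(precision=1,suppress=True)
s=viewer.capture("scene");d=viewer.capture("side")
save(s,"s0.png");save(d,"d0.png")
for n in ["jig","long_fence","end_stop","corner","blank","blank_center","blank_band","large_cup_center","medium_cup_center","small_cup_center"]:
    a=viewer.recognise(n,s)[:2];b=viewer.recognise(n,d)[:2]
    print(n,[(np.array(x["centre"]),round(x["score"],2)) for x in a],[(np.array(x["centre"]),round(x["score"],2)) for x in b],tri([(s,a[0]["centre"]),(d,b[0]["centre"])]) if a and b else "")
o=bot.get_obs();print(o)
E
```

```text
jig [] [(array([270.7, 190.4]), 0.67)] 
long_fence [(array([187.7, 223.4]), 0.68)] [(array([281.4, 163. ]), 0.58)] [ 554.8 -300.1   53.3]
end_stop [(array([206.8, 260.5]), 0.98)] [(array([243.5, 174.7]), 0.68)] [ 682.6 -221.8   31.2]
corner [(array([229.1, 244.9]), 0.83)] [(array([272.5, 192. ]), 0.86), (array([279.9, 306.9]), 0.35)] [ 570.1 -180.9    4.8]
blank [(array([379.4, 228.9]), 0.86)] [(array([277.6, 308.1]), 0.71)] [461.7 288.5  23.2]
blank_center [(array([381.1, 226.7]), 0.76)] [(array([277.7, 304.7]), 0.58)] [463.4 288.7  35.7]
blank_band [(array([383.8, 229.6]), 0.77), (array([229.8, 247.9]), 0.22)] [(array([278. , 313.2]), 0.8)] [458.2 303.2  19.5]
large_cup_center [(array([377.8, 276.2]), 0.69), (array([317.2, 231.9]), 0.62)] [(array([281.4, 254.7]), 0.68)] [545.7 195.2   1.3]
medium_cup_center [(array([209.4, 233.5]), 0.66)] [(array([269.1, 173.8]), 0.8), (array([278. , 306.4]), 0.26)] [ 588.3 -230.5   50.8]
small_cup_center [(array([239.4, 218.6]), 0.92)] [(array([288. , 188.6]), 0.62)] [ 509.  -155.5   60.9]
{'time': 1.1, 'joint_positions': array([ 1. ,  0.3,  1.5, -0. ,  1.3, -0.1]), 'dq': array([ 0., -0., -0.,  0., -0.,  0.]), 'tau': array([  0. , -43.1, -24.4,   0.1,   0. ,  -0. ]), 'tool_pos': array([198.5, 486. , 226.7]), 'tcp_rot': array([3.1, 0. , 2.8]), 'contact_force': array([ 0.5, -0.3, -0.3]), 'moment': array([ 0., -0.,  0.]), 'finger_force': 0.0, 'grip_width': 92.01951621013563}
```

View pics/s0.png

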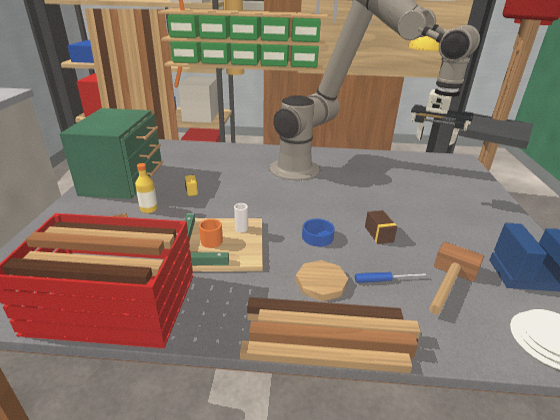

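View pics/d0.png

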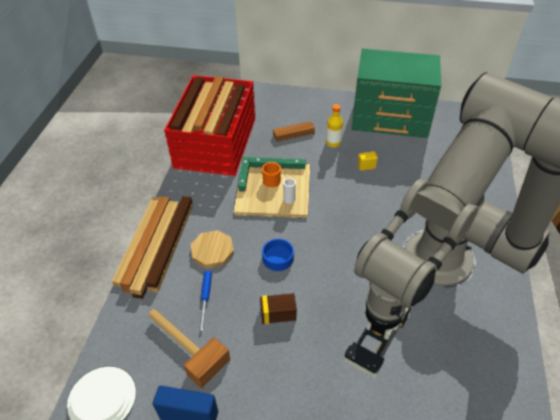

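```bash
python3 - <<'E'
from h import *
np.set_printoptions(precision=3,suppress=True)
for n in ["scene","side","wrist"]:
    p=viewer.capture(n);print(n,p["fov_y"],p["cx"],p["cy"]);print(np.array(p["T"]))
o=bot.get_obs();print(o["tcp_rot"],o["time"])
E
```

```text
scene 57.7151060230306 275.4438075469166 210.90580527710406
[[  -0.079    0.519   -0.851 1498.688]
 [   0.997    0.06    -0.057   23.969]
 [   0.021   -0.853   -0.522  701.233]
 [   0.       0.       0.       1.   ]]
side 43.687934534127955 285.15462949165146 214.95221181236877
[[  -0.984   -0.128    0.122  289.819]
 [  -0.176    0.733   -0.657 1076.852]
 [  -0.006   -0.668   -0.744 1322.977]
 [   0.       0.       0.       1.   ]]
wrist 67.77549583376866 278.6849732145163 209.60413050314048
[[  0.378   0.891   0.252 128.242]
 [  0.926  -0.364  -0.102 512.636]
 [  0.001   0.272  -0.962 384.902]
 [  0.      0.      0.      1.   ]]
[3.141 0.    2.754] 1.25
```

The scene picture shows the orange cup (211,233), white cup (241,218), blue cup (318,232), blank with its band (380,227) and the jig's stop in front at (208,260). The side picture shows the jig at (272,190), the blue cup at (278,254) and the blank at (278,308), band to the left (+x).

```bash
cat >> h.py <<'E'
from scipy.spatial.transform import Rotation as Ro
def w(a): return (a+np.pi)%(2*np.pi)-np.pi
def plan(tgt,yaw=None,pos=None):
    "steps in tool units: turn in the first call, <=100 mm per axis a call"
    o=bot.get_obs(); p=np.array(o["tool_pos"] if pos is None else pos,float); r=o["tcp_rot"]
    R0=Ro.from_euler("xyz",r).as_matrix(); Rt=R0 if yaw is None else Ro.from_euler("xyz",[np.pi,0,yaw]).as_matrix()
    rv=Ro.from_matrix(R0.T@Rt).as_rotvec()/np.pi
    D=np.array(tgt)-p; n=max(1,int(np.ceil(max(abs(R0.T@D).max(),abs(Rt.T@D).max())/100)))
    print("pos",p.round(1),"rot",np.round(r,3),"F",np.round(o["contact_force"],1),"t",o["time"])
    print("turn rows>=",np.degrees(np.linalg.norm(rv)*np.pi)/7.16," calls",n,"rows/call",np.linalg.norm(D)/n/41.7)
    print("first",(R0.T@D/n/100).round(3),rv.round(4),"| each later",(Rt.T@D/n/100).round(3))
E
python3 - <<'E'
from h import *
np.set_printoptions(precision=1,suppress=True)
s=viewer.capture("scene");d=viewer.capture("side")
print(tri([(s,[318,232]),(d,[279,254.5])]))
plan([400,150,300],np.pi)
E
```

```text
[494.   92.7  18. ]
pos [198.5 486.1 226.8] rot [3.1 0.  2.8] F [-0.5 -0.5 -0.3] t 1.35
turn rows>= 3.1028935926866397  calls 4 rows/call 2.389837415417048
first [-0.8 -0.6 -0.2] [ 0.   0.  -0.1] | each later [-0.5 -0.8 -0.2]
```

```bash
sed -i 's/print("pos"/np.set_printoptions(precision=4,suppress=True);print("pos"/' h.py
m="python3 -m handwheel"
$m '-.784 -.587 -.183 0 0 -.1234 1;-.784 -.587 -.183 0 0 -.1234 1;-.784 -.587 -.183 0 0 -.1234 1;-.784 -.587 -.183 0 0 -.1234 1' | tail -3
python3 -m handwheel '-.504 -.84 -.18 0 0 0 1;-.504 -.84 -.18 0 0 0 1;-.504 -.84 -.18 0 0 0 1' | tail -1
python3 -m handwheel '-.504 -.84 -.18 0 0 0 1;-.504 -.84 -.18 0 0 0 1;-.504 -.84 -.18 0 0 0 1' | tail -1
python3 -m handwheel '-.504 -.84 -.18 0 0 0 1;-.504 -.84 -.18 0 0 0 1;-.504 -.84 -.18 0 0 0 1;-.504 -.84 -.18 0 0 0 1' | tail -1
python3 - <<'E'
from h import *
p=viewer.capture("wrist");save(p,"w1.png")
for n,z in [("large_cup_center",20),("blank",30),("blank_center",30),("blank_band",30)]:
    for x in viewer.cut_out(n,p)[:2]: print(n,x["centre"],x["score"],onz(p,x["centre"],z),x["pixels"].sum())
plan([480,-200,300],np.pi)
E
```

```text
contact_force: [-0.0, 1.0, -0.1]
grip_width: 91.8
finger_force: 0.0
finger_force: 0.0
finger_force: 0.0
finger_force: 0.0
large_cup_center [243.2, 240.8] 0.9 [499.36035791  92.89888565  20.        ] 3983
blank [382.8, 212.8] 0.69 [453.47692232 294.83875099  30.        ] 3408
blank_center [381.7, 213.6] 0.92 [454.66244156 293.37173001  30.        ] 3574
blank_band [382.9, 211.4] 0.97 [451.39548171 294.79934803  30.        ] 3565
pos [399.3 151.  298.8] rot [ 3.141 -0.001 -3.14 ] F [ 0.1 -0.9  0.5] t 2.7667
turn rows>= 0.012494909009182743  calls 4 rows/call 2.1592915880218215
first [-0.201 -0.878 -0.003] [ 0.0001 -0.0002  0.0004] | each later [-0.202 -0.878 -0.003]
```

View pics/w1.png

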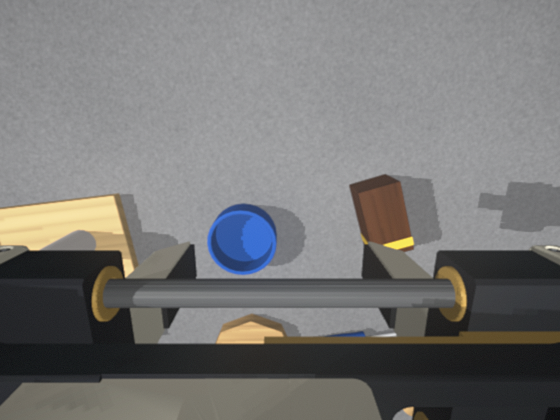

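The wrist picture shows the blue cup at (243,239) and the blank at (382,213), band downward (+x); the gripper hides the lower part, and a corner of the jig is on the left.

```bash
for i in 1; do :; done
python3 -m handwheel '-.4 -.91 0 0 0 0 1;-.4 -.91 0 0 0 0 1;-.4 -.91 0 0 0 0 1' | tail -1
python3 -m handwheel '-.4 -.91 0 0 0 0 1;-.4 -.91 0 0 0 0 1;-.4 -.91 0 0 0 0 1' | tail -1
python3 -m handwheel '-.4 -.91 0 0 0 0 1;-.4 -.91 0 0 0 0 1;-.4 -.91 0 0 0 0 1' | tail -1
python3 -m handwheel '-.4 -.91 0 0 0 0 1;-.4 -.91 0 0 0 0 1;-.4 -.91 0 0 0 0 1;-.4 -.91 0 0 0 0 1' | tail -1
python3 - <<'E'
from h import *
p=viewer.capture("wrist");save(p,"w2.png")
for n,z in [("medium_cup_center",49),("small_cup_center",60),("long_fence",46),("end_stop",46),("corner",18),("jig",18)]:
    for x in viewer.cut_out(n,p)[:1]:
        ys,xs=np.nonzero(x["pixels"]);print(n,np.round(x["centre"],1),round(x["score"],2),onz(p,x["centre"],z).round(1),len(xs),[xs.min(),xs.max(),ys.min(),ys.max()])
plan([560,-215,300],np.pi)
E
```

```text
finger_force: 0.0
finger_force: 0.0
finger_force: 0.0
finger_force: 0.0
medium_cup_center [270.8 194.7] 0.61 [ 579.5 -227.3   49. ] 2447 [np.int64(242), np.int64(294), np.int64(166), np.int64(225)]
small_cup_center [332.1 136.4] 0.83 [ 503.3 -150.8   60. ] 1368 [np.int64(312), np.int64(356), np.int64(117), np.int64(155)]
long_fence [207.9 181.4] 0.81 [ 562.  -310.7   46. ] 3388 [np.int64(185), np.int64(232), np.int64(109), np.int64(259)]
end_stop [266.7 261.8] 0.69 [ 678.4 -234.    46. ] 2259 [np.int64(214), np.int64(318), np.int64(243), np.int64(275)]
corner [291.4 171.8] 0.72 [ 553.7 -198.8   18. ] 27752 [np.int64(185), np.int64(378), np.int64(77), np.int64(275)]
jig [287.6 169.7] 0.65 [ 550.7 -204.2   18. ] 27890 [np.int64(186), np.int64(378), np.int64(77), np.int64(275)]
pos [ 560.  -212.5  299.6] rot [-3.142  0.001 -3.14 ] F [ 0.6 -0.1  0.4] t 4.2
turn rows>= 0.01491175092951798  calls 1 rows/call 0.06107482493296575
first [-0.    -0.025 -0.004] [-0.      0.0002  0.0006] | each later [-0.    -0.025 -0.004]
```

View pics/w2.png

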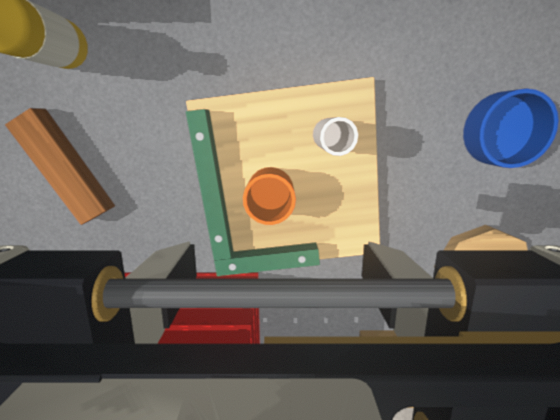

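The picture shows the jig: fence along (205,180), stop at (267,262), orange cup rim at (270,196), white cup (337,136), blue cup (512,125) at the right; offcut and bottle are on the left.

```bash
cat >> h.py <<'E'
from scipy.optimize import least_squares
def hullc(p,pts):
    h=cv2.convexHull(np.array([proj(p,q) for q in pts],np.float32)); m=cv2.moments(h); return np.array([m["m10"],m["m01"]])/m["m00"]
def cyl(X,r,h):
    a=np.linspace(0,2*np.pi,36,endpoint=False)
    return [[X[0]+r*np.cos(t),X[1]+r*np.sin(t),X[2]+s] for t in a for s in (-h/2,h/2)]
def fitcup(views,r,h,x0):
    f=lambda X:np.concatenate([hullc(p,cyl(X,r,h))-c for p,c in views])
    s=least_squares(f,x0); return s.x,s.fun
def cut(n,p):
    x=viewer.cut_out(n,p); return x[0]["pixels"] if x else None
def mcent(m):
    h=cv2.convexHull(np.argwhere(m)[:,::-1].astype(np.int32)); q=cv2.moments(h); return np.array([q["m10"],q["m01"]])/q["m00"]
def edge(p,m,axis,z):
    "working-face line at height z from a mask: axis 1 = rightmost per row, 0 = topmost per column"
    ys,xs=np.nonzero(m)
    if axis==1: P=[(xs[ys==y].max()+.5,y) for y in np.unique(ys)]
    else: P=[(x,ys[xs==x].min()-.5) for x in np.unique(xs)]
    k=len(P)//6; P=P[k:-k]
    W=np.array([onz(p,c,z)[:2] for c in P],np.float32)
    return cv2.fitLine(W,cv2.DIST_HUBER,0,.01,.01).ravel()
E
python3 - <<'E'
from h import *
np.set_printoptions(precision=2,suppress=True)
p=viewer.capture("wrist");s=viewer.capture("scene");d=viewer.capture("side")
old={"medium":([209.4,233.5],[269.1,173.8]),"small":([239.4,218.6],[288,188.6]),"large":([317.2,231.9],[281.4-2,254.7])}
for n,r,h,x0 in [("medium",33,62,[580,-227,49]),("small",21,84,[505,-150,60])]:
    c=mcent(cut(n+"_cup_center",p))
    print(n,fitcup([(p,c)]+list(zip((s,d),old[n])),r,h,x0), fitcup([(p,c)],r,h,x0)[0])
f=edge(p,cut("long_fence",p),1,18);e=edge(p,cut("end_stop",p),0,18)
print("fence",f,np.degrees(np.arctan(f[1]/f[0])),"stop",e,np.degrees(np.arctan(e[0]/e[1])))
A=np.array([f[:2],-e[:2]]).T; t=np.linalg.solve(A,e[2:]-f[2:]); print("corner",f[2:]+t[0]*f[:2])
plan([560,-215,300],np.pi)
E
```

```text
medium (array([ 579.96, -230.41,   48.27]), array([-0.54,  0.43,  0.83, -0.63,  2.44,  0.51])) [ 579.19 -229.68   48.98]
small (array([ 501.97, -151.96,   53.71]), array([-1.6 ,  0.56,  1.02,  0.09,  1.58,  2.88])) [ 501.05 -151.11   59.93]
fence [   0.99    0.12  572.8  -297.52] 6.652751 stop [   0.11   -0.99  667.62 -235.7 ] -6.601245
corner [ 673.42 -285.78]
pos [ 560.  -213.9  299.1] rot [3.142 0.    3.142] F [0.4 0.1 0.9] t 4.55
turn rows>= 0.0013084636344709855  calls 1 rows/call 0.03425364980312987
first [-0.    -0.011 -0.009] [ 0.  0. -0.] | each later [-0.    -0.011 -0.009]
```

```bash
python3 -m handwheel '-.2 -.165 .9 0 0 0 1;-.2 -.165 .9 0 0 0 1;-.2 -.165 .9 0 0 0 1;-.2 -.165 .9 0 0 0 1' | tail -1
python3 -m handwheel '0 0 .8 0 0 0 1;0 0 .8 0 0 0 1;0 0 .8 0 0 0 1' | tail -1
python3 -m handwheel '0 0 .5 0 0 0 1;0 0 .72 0 0 0 1;0 0 .72 0 0 0 1;0 0 .72 0 0 0 1;0 0 .72 0 0 0 1' 
python3 -m handwheel '0 0 0 0 0 0 -1;0 0 0 0 0 0 -1;0 0 0 0 0 0 -1;0 0 0 0 0 0 -1;0 0 0 0 0 0 -1;0 0 0 0 0 0 -1;0 0 0 0 0 0 -1;0 0 0 0 0 0 -1'
```

```text
finger_force: 0.0
finger_force: 0.0
time: 5.55
tool_pos: [582.1, -231.5, 60.9]
tcp_rot: [-3.139, 0.005, 3.142]
contact_force: [0.6, 0.4, -0.9]
grip_width: 91.5
finger_force: 0.0
time: 6.22
tool_pos: [580.3, -230.5, 57.9]
tcp_rot: [-3.141, 0.001, 3.141]
contact_force: [-1.5, 1.7, 6.0]
grip_width: 65.9
finger_force: 30.0
```

```bash
python3 -m handwheel '0 0 -.3 0 0 0 -1;0 0 -.7 0 0 0 -1;0 0 -1 0 0 0 -1;0 0 -1 0 0 0 -1' | tail -2
python3 -m handwheel '.2 .81 -.2 0 0 0 -1;.2 .81 -.2 0 0 0 -1;.2 .81 -.2 0 0 0 -1' | tail -1
python3 -m handwheel '.2 .81 -.2 0 0 0 -1;.2 .81 -.2 0 0 0 -1;.2 .81 -.2 0 0 0 -1' | tail -1
python3 -m handwheel '.2 .81 0 0 0 0 -1;.2 .81 0 0 0 0 -1;.2 .81 0 0 0 0 -1;.2 .81 0 0 0 0 -1;.2 .81 0 0 0 0 -1' | tail -1
python3 - <<'E'
from h import *
np.set_printoptions(precision=2,suppress=True)
p=viewer.capture("wrist");s=viewer.capture("scene");d=viewer.capture("side");save(p,"w3.png")
V=[]
for q in (p,s,d):
    x=viewer.cut_out("large_cup_center",q)
    for y in x[:2]:print(y["score"],y["centre"],y["pixels"].sum(),mcent(y["pixels"]))
    if x: V.append((q,mcent(x[0]["pixels"])))
r=[fitcup([v],50,40,[500,93,20])[0] for v in V[:1]]
print(r,fitcup(V,50,40,[500,93,20]))
plan([500,93,200],np.pi)
E
```

```text
grip_width: 66.2
finger_force: 30.0
finger_force: 30.0
finger_force: 30.0
finger_force: 30.0
0.89 [317.6, 231.2] 846 [317.59 231.74]
0.77 [278.7, 255.7] 830 [277.69 253.82]
0.27 [299.8, 128.4] 346 [300.43 129.55]
[array([495.55,  92.32,  20.  ])] (array([497.5 ,  91.6 ,  20.37]), array([-0.14,  0.24,  0.01,  0.32]))
pos [520.2  11.6 196.8] rot [ 3.142 -0.     3.14 ] F [-0.4  0.2 -0.4] t 7.7667
turn rows>= 0.01299573771770255  calls 1 rows/call 2.013672599152824
first [ 0.204  0.814 -0.032] [ 0.     -0.0001 -0.0005] | each later [ 0.202  0.814 -0.032]
```

View pics/w3.png

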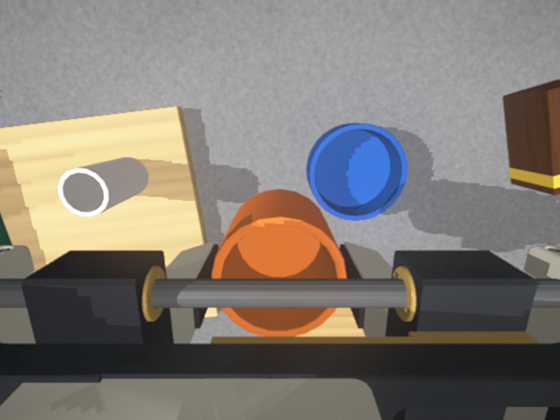

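The orange cup is held upright between the pads at (280,275); the blue cup is plain at (357,171), the white one at (83,192).

```bash
python3 - <<'E'
from h import *
p=viewer.capture("wrist")
h=cv2.cvtColor(p["frame"],cv2.COLOR_RGB2HSV); m=cv2.inRange(h,(105,150,60),(125,255,255))
n,l,st,c=cv2.connectedComponentsWithStats(m); k=1+np.argmax(st[1:,4]); print(st[k],c[k])
X=fitcup([(p,mcent(l==k))],50,40,[500,93,20])[0]; print(X)
m=cv2.inRange(h,(3,150,60),(14,255,255))
plan([X[0],X[1],110],np.pi)
E
```

```text
[ 308  124  100   96 7316] [357.72785675 169.54620011]
[495.87854303  92.02438136  20.        ]
pos [520.2  11.7 196.9] rot [ 3.142 -0.     3.14 ] F [ 0.4  0.5 -0.1] t 7.8167
turn rows>= 0.011461147517875097  calls 1 rows/call 2.896486601928724
first [0.244 0.803 0.869] [ 0.     -0.     -0.0005] | each later [0.243 0.803 0.869]
```

```bash
python3 -m handwheel '.232 .803 0 0 0 0 -1;.232 .803 0 0 0 0 -1;.232 .803 .4 0 0 0 -1;.232 .803 .8 0 0 0 -1;.232 .803 .8 0 0 0 -1;.232 .803 .8 0 0 0 -1' | tail -5
python3 -m handwheel '0 0 .25 0 0 0 -1;0 0 .5 0 0 0 -1;0 0 .6 0 0 0 -1;0 0 .67 0 0 0 -1;0 0 .67 0 0 0 -1;0 0 .67 0 0 0 -1'
python3 -m handwheel '0 0 .03 0 0 0 -1;0 0 .03 0 0 0 -1'
```

```text
tool_pos: [495.8, 92.6, 116.1]
tcp_rot: [-3.141, -0.005, 3.141]
contact_force: [0.1, 1.0, -0.0]
grip_width: 65.9
finger_force: 30.0
time: 8.82
tool_pos: [498.0, 92.6, 51.4]
tcp_rot: [3.141, 0.002, 3.141]
contact_force: [-0.2, -0.1, -0.2]
grip_width: 65.7
finger_force: 30.0
time: 8.98
tool_pos: [497.5, 92.8, 47.8]
tcp_rot: [3.141, 0.002, 3.141]
contact_force: [0.1, 0.3, -0.5]
grip_width: 65.7
finger_force: 30.0
```

```bash
python3 -m handwheel '0 0 .03 0 0 0 -1;0 0 .03 0 0 0 -1;0 0 .03 0 0 0 -1'
python3 -m handwheel '0 0 0 0 0 0 .5;0 0 0 0 0 0 1;0 0 0 0 0 0 1;0 0 0 0 0 0 1;0 0 0 0 0 0 1;0 0 0 0 0 0 1' | tail -4
python3 -m handwheel '0 0 -.4 0 0 0 1;0 0 -.8 0 0 0 1;0 0 -1 0 0 0 1;0 0 -1 0 0 0 1' | tail -5
python3 - <<'E'
from h import *
p=viewer.capture("scene");d=viewer.capture("side");wv=viewer.capture("wrist")
v=np.hstack([p["frame"][180:290,200:440],d["frame"][120:330,170:410][:110]]) 
a=cv2.resize(p["frame"][190:270,180:340],(400,200)); b=cv2.resize(d["frame"][150:280,220:330],(330,390)); c=cv2.resize(wv["frame"],(400,300))
im=np.zeros((500,730,3),np.uint8); im[:200,:400]=a; im[200:500,:400]=c; im[:390,400:]=b
cv2.imwrite("pics/n1.png",im[:,:,::-1])
V=[]
for q in (p,d):
    for n in ["medium_cup_center","large_cup_center"]:
        x=viewer.cut_out(n,q); print(n,[(round(y["score"],2),np.round(y["centre"],1)) for y in x[:2]])
plan([502,-152,200],np.pi)
E
```

```text
time: 9.23
tool_pos: [497.7, 92.9, 44.8]
tcp_rot: [3.141, 0.002, 3.142]
contact_force: [0.3, 0.5, 5.4]
grip_width: 65.9
finger_force: 30.0
tcp_rot: [3.142, -0.0, 3.141]
contact_force: [-0.2, 0.1, 0.5]
grip_width: 91.3
finger_force: 0.0
tool_pos: [499.6, 93.0, 148.7]
tcp_rot: [3.141, 0.009, 3.142]
contact_force: [1.0, 0.0, 0.6]
grip_width: 91.9
finger_force: 0.0
medium_cup_center [(0.82, array([319.5, 225.1]))]
large_cup_center [(0.65, array([237.7, 217.2])), (0.58, array([206.6, 259.9]))]
medium_cup_center [(0.96, array([274.5, 252.8])), (0.41, array([302.9, 128.4]))]
large_cup_center [(0.71, array([278.2, 261.4]))]
pos [496.1  92.8 142.7] rot [ 3.142 -0.003  3.141] F [ 0.1 -0.2  0.6] t 10.4167
turn rows>= 0.021578143894150532  calls 3 rows/call 2.010244745232034
first [-0.019 -0.816 -0.191] [ 0.     -0.0009 -0.    ] | each later [-0.02  -0.816 -0.191]
```

View pics/n1.png

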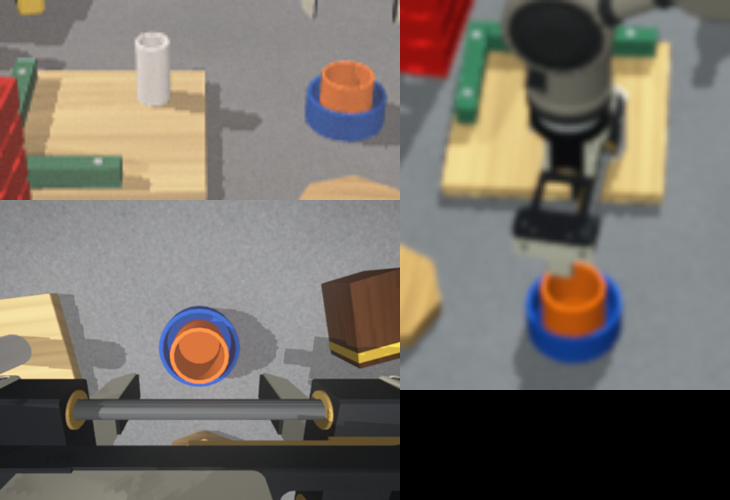

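The orange cup stands nested in the blue one (upper-left crop, (345,95)) and the white cup remains on the jig.

```bash
python3 -m handwheel '-.02 -.816 -.5 0 0 0 1;-.02 -.816 -.5 0 0 0 1;-.02 -.816 -.5 0 0 0 1' | tail -1
python3 -m handwheel '-.02 -.816 0 0 0 0 1;-.02 -.816 0 0 0 0 1;-.02 -.816 0 0 0 0 1' | tail -1
python3 -m handwheel '-.02 -.816 0 0 0 0 1;-.02 -.816 0 0 0 0 1;-.02 -.816 .4 0 0 0 1;-.02 -.816 .4 0 0 0 1;-.02 -.816 .4 0 0 0 1' | tail -6
python3 - <<'E'
from h import *
plan([502,-152,78],np.pi)
E
```

```text
finger_force: 0.0
finger_force: 0.0
time: 11.33
tool_pos: [501.2, -150.9, 152.0]
tcp_rot: [3.138, -0.006, 3.14]
contact_force: [1.1, 0.2, 0.8]
grip_width: 91.4
finger_force: 0.0
pos [ 501.2 -150.9  152. ] rot [ 3.138 -0.006  3.14 ] F [1.1 0.2 0.8] t 11.3333
turn rows>= 0.054105387537578  calls 1 rows/call 1.7741326706023628
first [-0.012 -0.014  0.74 ] [ 0.0011 -0.0018 -0.0004] | each later [-0.008 -0.011  0.74 ]
```

```bash
python3 -m handwheel '0 0 .3 0 0 0 1;0 0 .6 0 0 0 1;0 0 .75 0 0 0 1;0 0 .75 0 0 0 1;0 0 .75 0 0 0 1' | tail -6
python3 -m handwheel '0 0 0 0 0 0 -1;0 0 0 0 0 0 -1;0 0 0 0 0 0 -1;0 0 0 0 0 0 -1;0 0 0 0 0 0 -1;0 0 0 0 0 0 -1;0 0 0 0 0 0 -1;0 0 0 0 0 0 -1'
python3 -m handwheel '0 0 0 0 0 0 -1;0 0 0 0 0 0 -1;0 0 -.4 0 0 0 -1;0 0 -.8 0 0 0 -1;0 0 -1 0 0 0 -1;0 0 -1 0 0 0 -1'
python3 -m handwheel '.02 .816 -.2 0 0 0 -1;.02 .816 -.2 0 0 0 -1;.02 .816 -.2 0 0 0 -1' | tail -1
python3 -m handwheel '.02 .816 0 0 0 0 -1;.02 .816 0 0 0 0 -1;.02 .816 0 0 0 0 -1;.02 .816 0 0 0 0 -1;.02 .816 0 0 0 0 -1;.02 .816 0 0 0 0 -1' | tail -6
python3 - <<'E'
from h import *
p=viewer.capture("wrist");save(p,"w4.png")
h=cv2.cvtColor(p["frame"],cv2.COLOR_RGB2HSV)
m=cv2.inRange(h,(3,150,60),(14,255,255))
n,l,st,c=cv2.connectedComponentsWithStats(m); k=1+np.argmax(st[1:,4]); print(st[k],c[k])
X=fitcup([(p,mcent(l==k))],33,62,[500,93,36])[0]; print(X)
plan([X[0],X[1],110],np.pi)
E
```

```text
time: 11.75
tool_pos: [503.3, -150.9, 79.8]
tcp_rot: [3.141, -0.0, -3.14]
contact_force: [-1.4, 0.6, 0.7]
grip_width: 91.9
finger_force: 0.0
time: 12.42
tool_pos: [502.8, -152.0, 79.0]
tcp_rot: [3.141, 0.0, 3.141]
contact_force: [0.4, -0.4, 0.6]
grip_width: 42.7
finger_force: 0.2
time: 12.92
tool_pos: [505.2, -153.1, 183.9]
tcp_rot: [-3.138, 0.008, -3.142]
contact_force: [0.2, 0.6, 0.0]
grip_width: 41.5
finger_force: 29.9
finger_force: 29.9
time: 13.67
tool_pos: [498.8, 10.1, 198.5]
tcp_rot: [-3.141, -0.001, 3.14]
contact_force: [-0.5, 0.7, -0.7]
grip_width: 41.6
finger_force: 29.9
[ 325  160   75   73 4061] [361.43240581 195.93868505]
[496.53745751  92.44699498  35.9785323 ]
pos [498.9   9.9 198.6] rot [-3.141 -0.     3.14 ] F [-0.3 -0.9 -0.6] t 13.7167
turn rows>= 0.01427239385596051  calls 1 rows/call 2.9047353812474728
first [0.024 0.825 0.886] [-0.0001 -0.0002 -0.0005] | each later [0.023 0.825 0.886]
```

View pics/w4.png

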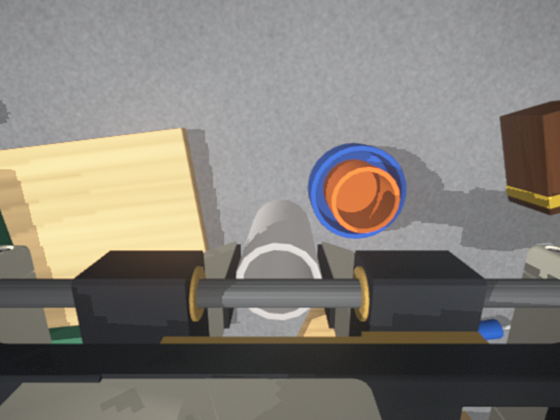

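The white cup is held upright at (280,282); the jig is clear, the nest is at (362,196).

```bash
python3 -m handwheel '.017 .828 0 0 0 0 -1;.017 .828 0 0 0 0 -1;.017 .828 .3 0 0 0 -1;.017 .828 .45 0 0 0 -1;.017 .828 .45 0 0 0 -1;.017 .828 .45 0 0 0 -1' | tail -5
python3 -m handwheel '0 0 .25 0 0 0 -1;0 0 .5 0 0 0 -1;0 0 .7 0 0 0 -1;0 0 .79 0 0 0 -1;0 0 .79 0 0 0 -1;0 0 .79 0 0 0 -1'
python3 -m handwheel '0 0 .02 0 0 0 -1;0 0 .04 0 0 0 -1;0 0 .04 0 0 0 -1;0 0 .04 0 0 0 -1'
```

```text
tool_pos: [497.1, 93.1, 153.6]
tcp_rot: [-3.141, -0.002, 3.14]
contact_force: [0.7, 0.0, -0.6]
grip_width: 41.6
finger_force: 29.9
time: 14.72
tool_pos: [498.1, 93.5, 76.0]
tcp_rot: [3.141, 0.001, 3.14]
contact_force: [0.3, 0.2, -0.3]
grip_width: 42.0
finger_force: 29.9
time: 15.05
tool_pos: [497.5, 94.1, 71.6]
tcp_rot: [3.141, 0.001, 3.142]
contact_force: [-0.5, -0.1, -1.1]
grip_width: 41.5
finger_force: 29.9
```

```bash
python3 -m handwheel '0 0 .02 0 0 0 -1;0 0 .03 0 0 0 -1;0 0 .03 0 0 0 -1'
python3 -m handwheel '0 0 0 0 0 0 .3;0 0 0 0 0 0 .3;0 0 0 0 0 0 .3;0 0 0 0 0 0 .3;0 0 0 0 0 0 .3;0 0 -.1 0 0 0 .3' | tail -4
python3 -m handwheel '0 0 -.4 0 0 0 .5;0 0 -.8 0 0 0 1;0 0 -1 0 0 0 1;0 0 -1 0 0 0 1' | tail -5
python3 -m handwheel '0 .5 -.8 0 0 0 1;0 1 -.8 0 0 0 1;0 1 -.8 0 0 0 1;0 1 -.8 0 0 0 1;0 1 -.8 0 0 0 1' | tail -1
python3 - <<'E'
from h import *
p=viewer.capture("scene");d=viewer.capture("side");wv=viewer.capture("wrist")
a=cv2.resize(p["frame"][190:270,260:420],(400,200)); b=cv2.resize(d["frame"][220:350,220:330],(330,390)); c=cv2.resize(wv["frame"],(400,300))
im=np.zeros((500,730,3),np.uint8); im[:200,:400]=a; im[200:500,:400]=c; im[:390,400:]=b
cv2.imwrite("pics/n2.png",im[:,:,::-1])
x=viewer.cut_out("blank",wv)
if x:
    m=x[0]["pixels"];print(x[0]["score"],x[0]["centre"],m.sum())
plan([460,290,250],np.pi)
E
```

```text
time: 15.3
tool_pos: [498.5, 94.7, 70.5]
tcp_rot: [3.141, 0.004, -3.142]
contact_force: [-3.5, 2.9, 17.8]
grip_width: 41.3
finger_force: 30.0
tcp_rot: [-3.141, -0.004, 3.141]
contact_force: [-0.6, -0.0, -0.8]
grip_width: 59.7
finger_force: 0.0
tool_pos: [499.9, 94.2, 183.6]
tcp_rot: [3.141, 0.01, -3.142]
contact_force: [1.1, -0.1, 0.5]
grip_width: 81.8
finger_force: 0.0
finger_force: 0.0
0.77 [360.8, 152.9] 4978
pos [496.6 192.7 256.6] rot [-3.141 -0.003  3.14 ] F [-0.3 -0.2  0. ] t 16.75
turn rows>= 0.02589977017716628  calls 1 rows/call 2.4986370962732347
first [0.367 0.973 0.066] [-0.0003 -0.0009 -0.0004] | each later [0.366 0.973 0.066]
```

View pics/n2.png

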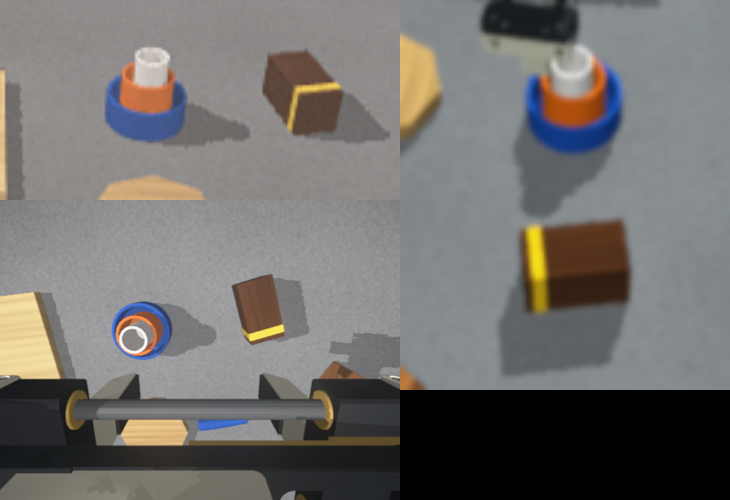

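All three cups are nested (upper-left crop, (150,95)); the blank lies free at (260,308) in the wrist part, band towards +x.

```bash
cat >> h.py <<'E'
from scipy.optimize import minimize
def boxiou(views,x0,L=100,W=56,H=60):
    def cost(v):
        x,y,z,a=v; c=0; R=np.array([[np.cos(a),-np.sin(a)],[np.sin(a),np.cos(a)]])
        pts=[[*(R@[sx*L/2,sy*W/2]+[x,y]),z+sz] for sx in(-1,1) for sy in(-1,1) for sz in(-H/2,H/2)]
        for p,m in views:
            q=np.zeros(m.shape,np.uint8); h=cv2.convexHull(np.array([proj(p,P) for P in pts],np.float32))
            cv2.fillConvexPoly(q,np.round(h*16).astype(np.int32),1,shift=4); q=q>0
            c+=1-(q&m).sum()/(q|m).sum()
        return c/len(views)
    s=np.array([[0,0,0,0],[8,0,0,0],[0,8,0,0],[0,0,8,0],[0,0,0,.15]])+x0
    r=minimize(cost,x0,method="Nelder-Mead",options=dict(initial_simplex=s,xatol=.05,fatol=1e-4)); return r.x,r.fun
E
python3 - <<'E'
from h import *
np.set_printoptions(precision=3,suppress=True)
V=[(q,cut("blank",q)) for q in (viewer.capture(n) for n in("wrist","scene","side"))]
V=[v for v in V if v[1] is not None]; print([v[1].sum() for v in V])
print(boxiou(V,[460,290,30,.15])); print(boxiou(V[:1],[460,290,30,.15]))
E
```

```text
[np.int64(5074), np.int64(824), np.int64(984)]
(array([457.167, 290.55 ,  32.467,   0.276]), np.float64(0.05750197376847033))
(array([457.871, 292.481,  21.738,   0.293]), np.float64(0.011368090944727571))
```

```bash
python3 -m handwheel '.17 .98 .07 0 0 -.089 1;.17 .98 .07 0 0 -.089 1;.17 .98 .07 0 0 -.089 1;.17 .98 .07 0 0 -.089 1;.17 .98 .07 0 0 -.089 1;.17 .98 .07 0 0 -.089 1' | tail -1
python3 - <<'E'
from h import *
np.set_printoptions(precision=3,suppress=True)
p=viewer.capture("wrist"); m=cut("blank",p); ys,xs=np.nonzero(m); print(m.sum(),xs.min(),xs.max(),ys.min(),ys.max())
X,f=boxiou([(p,m)],[458,292,30,.25]); print(X,f)
# z held at 30
import h as H
r=minimize(lambda v:0 if False else 0,[0]) if False else None
b=viewer.recognise("blank_band",p); print([(x["score"],x["centre"]) for x in b[:1]])
# top-face edges: yellow and dark corners
q=cv2.minAreaRect(np.argwhere(m)[:,::-1].astype(np.float32)); print(q)
plan([X[0],X[1],150],np.pi+X[3])
save(p,"w5.png")
E
```

```text
finger_force: 0.0
4432 258 309 124 213
[457.55  290.165  27.499   0.306] 0.019703342926721268
[(0.88, [285.2, 167.4])]
((283.5, 168.5), (89.0, 51.0), 90.0)
pos [480.6 290.9 251.2] rot [-3.141  0.    -2.864] F [-0.   0.1 -0.5] t 17.7
turn rows>= 0.2255142281039406  calls 2 rows/call 1.2449710131652951
first [0.112 0.028 0.506] [-0.0001  0.0001 -0.009 ] | each later [0.111 0.031 0.506]
```

View pics/w5.png

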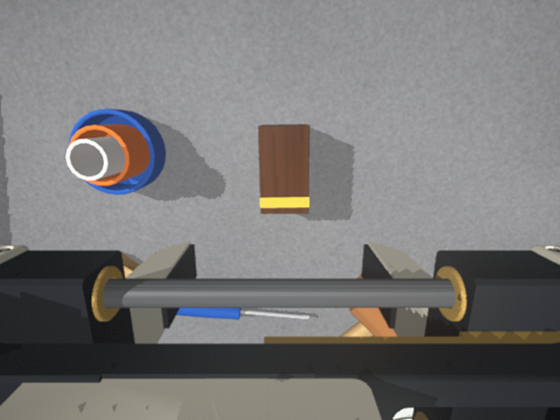

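The blank is upright in the picture, edges at columns 258-309 and rows 124-213, band at row 202: the tool is aligned with it.

```bash
python3 -m handwheel '.224 .057 .9 0 0 0 1;.224 .057 .9 0 0 0 1;.224 .057 .9 0 0 0 1;.224 .057 .9 0 0 0 1' | tail -1
python3 -m handwheel '0 0 .7 0 0 0 1;0 0 .7 0 0 0 1;0 0 .7 0 0 0 1' | tail -1
python3 -m handwheel '0 0 .3 0 0 0 1;0 0 .57 0 0 0 1;0 0 .57 0 0 0 1;0 0 .57 0 0 0 1' 
python3 -m handwheel '0 0 0 0 0 0 -1;0 0 0 0 0 0 -1;0 0 0 0 0 0 -1;0 0 0 0 0 0 -1;0 0 0 0 0 0 -1;0 0 0 0 0 0 -1;0 0 0 0 0 0 -1;0 0 0 0 0 0 -1'
python3 -m handwheel '0 0 0 0 0 0 -1;0 0 0 0 0 0 -1;0 0 -.4 0 0 0 -1;0 0 -.8 0 0 0 -1;0 0 -1 0 0 0 -1;0 0 -1 0 0 0 -1;0 0 -1 0 0 0 -1'
python3 - <<'E'
from h import *
c=np.array([673.4,-285.8]);a=.116; u=np.array([np.cos(a),np.sin(a)]);n=np.array([-u[1],u[0]])
t=c-62*u+38*n; print(t)
plan([*t,170],np.pi+a)
E
```

```text
finger_force: 0.0
finger_force: 0.0
time: 18.62
tool_pos: [458.5, 291.6, 35.8]
tcp_rot: [3.141, 0.001, -2.863]
contact_force: [-0.5, 0.5, 0.3]
grip_width: 91.8
finger_force: 0.0
time: 19.28
tool_pos: [457.3, 291.3, 34.5]
tcp_rot: [-3.142, 0.001, -2.862]
contact_force: [-1.0, -0.8, 5.0]
grip_width: 55.5
finger_force: 30.0
time: 19.87
tool_pos: [457.2, 291.4, 134.3]
tcp_rot: [3.141, 0.001, -2.862]
contact_force: [-0.1, -0.1, -2.4]
grip_width: 56.0
finger_force: 30.0
[ 607.41854749 -255.23125903]
pos [457.2 291.4 134.3] rot [ 3.141  0.001 -2.862] F [-0.1 -0.1 -2.4] t 19.8667
turn rows>= 1.3084322975718496  calls 6 rows/call 2.270422592560362
first [ 0.011 -0.945 -0.06 ] [0.0001 0.0004 0.052 ] | each later [-0.143 -0.934 -0.059]
```

```bash
python3 -m handwheel '0 -.3 -.5 0 0 0 -1;0.01 -.945 -.7 0 0 .052 -1;.01 -.945 -.7 0 0 .052 -1;.01 -.945 -.7 0 0 .052 -1;.01 -.945 -.7 0 0 .052 -1' | tail -5
python3 -m handwheel '-.143 -.934 0 0 0 0 -1;-.143 -.934 0 0 0 0 -1;-.143 -.934 0 0 0 0 -1' | tail -1
python3 -m handwheel '-.143 -.934 0 0 0 0 -1;-.143 -.934 0 0 0 0 -1;-.143 -.934 0 0 0 0 -1' | tail -1
python3 -m handwheel '-.143 -.934 0 0 0 0 -1;-.143 -.934 0 0 0 0 -1;-.143 -.934 0 0 0 0 -1' | tail -1
python3 -m handwheel '-.143 -.934 0 0 0 0 -1;-.143 -.934 0 0 0 0 -1;-.143 -.934 0 0 0 0 -1' | tail -1
python3 -m handwheel '-.143 -.934 0 0 0 0 -1;-.143 -.934 0 0 0 0 -1;-.143 -.934 0 0 0 0 -1;-.143 -.934 0 0 0 0 -1;-.143 -.934 0 0 0 0 -1;-.143 -.934 0 0 0 0 -1' | tail -5
python3 - <<'E'
from h import *
p=viewer.capture("wrist");save(p,"w6.png")
try:
    f=edge(p,cut("long_fence",p),1,18);e=edge(p,cut("end_stop",p),0,18)
    print("fence",f,np.degrees(np.arctan(f[1]/f[0])),"stop",e)
except Exception as x: print(x)
plan([607.4,-255.2,53],np.pi+.116)
E
```

```text
tool_pos: [482.1, 198.7, 202.6]
tcp_rot: [-3.142, -0.002, -3.028]
contact_force: [0.6, 0.9, -1.7]
grip_width: 55.9
finger_force: 30.0
finger_force: 30.0
finger_force: 30.0
finger_force: 30.0
finger_force: 30.0
tool_pos: [607.1, -253.2, 202.6]
tcp_rot: [3.139, -0.002, -3.024]
contact_force: [-0.3, -0.2, -2.6]
grip_width: 55.9
finger_force: 30.0
Calling nonzero on 0d arrays is not allowed. Use np.atleast_1d(scalar).nonzero() instead.
pos [ 607.4 -253.6  204. ] rot [ 3.141 -0.    -3.024] F [ 0.3  0.2 -2.8] t 21.9333
turn rows>= 0.016545421252173897  calls 2 rows/call 1.8106349870174836
first [ 0.001 -0.009  0.755] [ 0.0002 -0.0001  0.0006] | each later [ 0.001 -0.008  0.755]
```

View pics/w6.png

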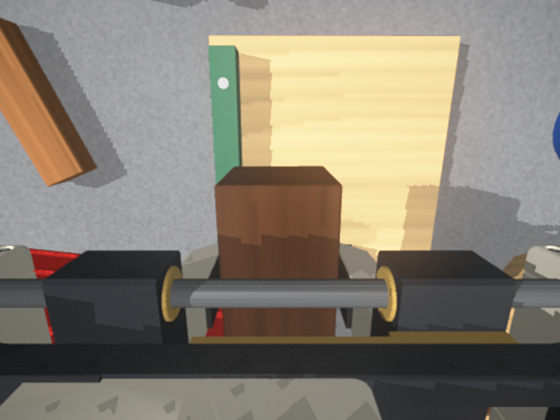

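The blank is held level and square to the jig (fence at (226,110), blank at (279,240)), clear of the fence.

```bash
python3 -m handwheel '0 0 .4 0 0 0 -1;0 0 .8 0 0 0 -1;0 0 .9 0 0 0 -1;0 0 .9 0 0 0 -1' | tail -5
python3 -m handwheel '0 0 .3 0 0 0 -1;0 0 .54 0 0 0 -1;0 0 .54 0 0 0 -1;0 0 .54 0 0 0 -1;0 0 .54 0 0 0 -1' 
python3 -m handwheel '0 0 .03 0 0 0 -1;0 0 .055 0 0 0 -1;0 0 .055 0 0 0 -1;0 0 .055 0 0 0 -1'
```

```text
tool_pos: [605.3, -253.4, 110.6]
tcp_rot: [3.137, -0.006, -3.025]
contact_force: [0.2, 0.1, -3.3]
grip_width: 55.6
finger_force: 30.0
time: 22.68
tool_pos: [609.0, -256.0, 63.1]
tcp_rot: [-3.139, 0.004, -3.025]
contact_force: [-0.5, -1.1, -1.4]
grip_width: 55.9
finger_force: 30.0
time: 23.02
tool_pos: [607.4, -255.4, 55.0]
tcp_rot: [-3.141, 0.001, -3.025]
contact_force: [-0.5, 0.4, -2.0]
grip_width: 55.7
finger_force: 30.0
```

```bash
python3 -m handwheel '0 0 .02 0 0 0 -1;0 0 .02 0 0 0 -1;0 0 .02 0 0 0 -1' | sed -n 2,4p
python3 -m handwheel '0 0 .01 0 0 0 -1;0 0 .01 0 0 0 -1;0 0 .01 0 0 0 -1' | sed -n 2,4p
```

```text
tool_pos: [607.4, -255.4, 52.5]
tcp_rot: [-3.142, 0.0, -3.026]
contact_force: [-0.1, -0.4, -1.5]
tool_pos: [607.4, -255.4, 52.5]
tcp_rot: [-3.141, 0.001, -3.025]
contact_force: [-3.1, 1.4, 4.8]
```

```bash
python3 -m handwheel '0 -.05 0 0 0 0 -1;0 -.08 0 0 0 0 -1;0 -.08 0 0 0 0 -1;0 -.08 0 0 0 0 -1' | sed -n 2,5p
python3 -m handwheel '0 -.02 0 0 0 0 -1;0 -.02 0 0 0 0 -1;0 -.02 0 0 0 0 -1' | sed -n 2,5p
python3 -m handwheel '-.05 0 0 0 0 0 -1;-.1 0 0 0 0 0 -1;-.1 0 0 0 0 0 -1;-.1 0 0 0 0 0 -1' | sed -n 2,5p
```

```text
tool_pos: [608.9, -263.4, 52.5]
tcp_rot: [-3.141, 0.002, -3.026]
contact_force: [-0.8, 2.2, 4.8]
grip_width: 56.2
tool_pos: [609.1, -264.4, 52.5]
tcp_rot: [3.141, 0.002, -3.026]
contact_force: [-0.8, 5.3, 6.7]
grip_width: 55.8
tool_pos: [618.0, -263.4, 52.6]
tcp_rot: [3.14, -0.001, -3.026]
contact_force: [-4.3, 4.3, 7.8]
grip_width: 56.0
```

```bash
python3 -m handwheel '-.03 0 0 0 0 0 -1;-.03 0 0 0 0 0 -1;-.03 0 0 0 0 0 -1' | sed -n 2,5p
python3 -m handwheel '-.02 -.01 0 0 0 0 -1;-.02 -.01 0 0 0 0 -1;-.02 -.01 0 0 0 0 -1' | sed -n 2,5p
python3 -m handwheel '-.01 -.01 0 0 0 0 -1;-.01 -.01 0 0 0 0 -1;-.01 -.01 0 0 0 0 -1' | sed -n 2,5p
```

```text
tool_pos: [620.1, -263.2, 52.5]
tcp_rot: [3.14, -0.003, -3.026]
contact_force: [-7.4, 3.5, 9.9]
grip_width: 55.9
tool_pos: [620.2, -263.2, 52.5]
tcp_rot: [3.138, -0.007, -3.025]
contact_force: [-16.2, 7.4, 14.6]
grip_width: 55.6
tool_pos: [620.3, -263.2, 52.5]
tcp_rot: [3.136, -0.009, -3.025]
contact_force: [-19.5, 9.1, 17.8]
grip_width: 56.0
```

```bash
python3 -m handwheel '0 -.015 -.008 0 0 0 -1;0 -.015 -.008 0 0 0 -1;0 -.015 -.008 0 0 0 -1' | sed -n 2,6p
python3 -m handwheel '0 -.01 -.004 0 0 0 -1;0 -.01 -.004 0 0 0 -1;0 -.01 -.004 0 0 0 -1' | sed -n 2,6p
```

```text
tool_pos: [620.3, -263.3, 52.6]
tcp_rot: [3.133, -0.01, -3.025]
contact_force: [-18.5, 13.3, 15.7]
grip_width: 56.1
finger_force: 30.0
tool_pos: [620.3, -263.3, 52.6]
tcp_rot: [3.132, -0.01, -3.025]
contact_force: [-18.4, 15.4, 14.8]
grip_width: 55.8
finger_force: 30.0
```

```bash
python3 -m handwheel '0 0 0 .003 -.003 0 -1;0 0 0 .003 -.003 0 -1;0 0 0 .003 -.003 0 -1;0 0 0 .003 -.003 0 -1' | sed -n 2,6p
python3 - <<'E'
from h import *
np.set_printoptions(precision=3,suppress=True)
p=viewer.capture("wrist");s=viewer.capture("scene");d=viewer.capture("side")
a=cv2.resize(s["frame"][170:280,140:340],(400,220),interpolation=cv2.INTER_CUBIC); b=cv2.resize(d["frame"][130:240,210:330],(330,302)); c=cv2.resize(p["frame"],(400,300))
im=np.zeros((520,730,3),np.uint8); im[:220,:400]=a; im[220:520,:400]=c; im[:302,400:]=b
cv2.imwrite("pics/f1.png",im[:,:,::-1])
print(bot.get_obs()["moment"],bot.get_obs()["time"])
E
```

```text
tool_pos: [620.4, -263.3, 52.4]
tcp_rot: [3.141, -0.001, -3.025]
contact_force: [-17.4, 15.2, 14.0]
grip_width: 55.6
finger_force: 30.0
[2.856 2.848 0.006] 26.1667
```

View pics/f1.png

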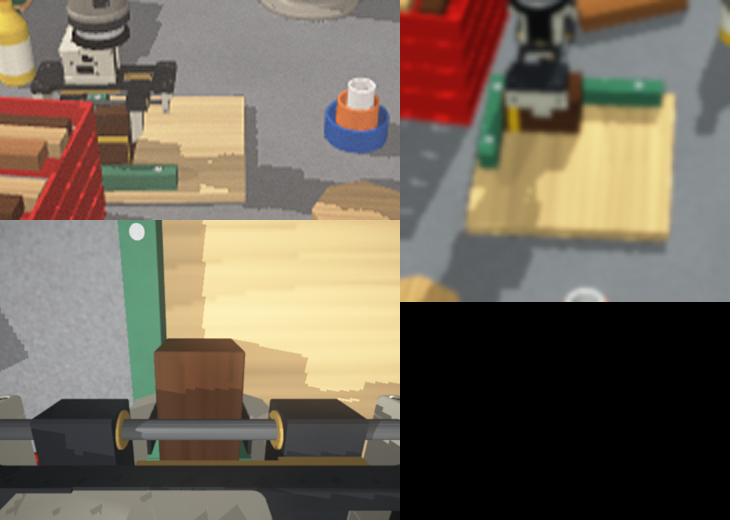

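The blank sits in the corner, level, banded end at the stop (side crop (515,110)), and the nest stands intact at (357,115).

```bash
python3 -m handwheel '0 0 0 0 0 0 -1;0 0 0 0 0 0 -1' | sed -n 2,6p
python3 -c "
from plant import bot
print(bot.close_job())"
```

```text
tool_pos: [620.4, -263.3, 52.4]
tcp_rot: [3.141, -0.001, -3.025]
contact_force: [-17.1, 14.7, 14.1]
grip_width: 56.3
finger_force: 30.0
the job is handed in; nothing more can be done
None
```

The job is handed in: the white cup is nested in the orange one and that in the blue one on the bench, and the blank lies flat in the jig's corner, banded end to the stop, still held and pressed at about 15 N against the stop and 17 N against the fence (part of each push may be drag on the board).

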